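# Make up a distilling kit and an infusion kit from the kitchen-lab stock

## Robot

A 6-joint arm with a two-finger parallel gripper is mounted at the origin on the work surface. World frame = base frame: x ahead of the robot, y to its left, z up, the work surface at z = 0. Lengths are in m, angles in degrees, forces in N, time in s.
With the tool pointing down it reaches from about 0.375 to 0.825 m from the base axis. Payload 5.5 kg.
Tool frame: the origin (TCP) lies at the very end of the fingers, on their centre line; the grasp point (between the pads) lies 19 mm behind it (bot.grip_depth is the distance from the TCP to the grasp point, in m); z points along the fingers, y is the direction in which the jaws open and shut (so a half turn about z gives the same grasp; the last joint's range is limited). The gripper opens to 85 mm and grips with 20 to 120 N. Pads are 22 mm wide; open, the fingers measure 114 mm over their backs; the gripper's body (76 mm by 85 mm) begins 54 mm behind the grasp point. The pads swing forward as they close: fully open they stand 13 mm farther back than shut.
Start: joints at [72.422, 17.962, -2.699, 69.339, 0, 90], TCP at [0.181, 0.572, 0.231] pointing down, gripper open.
Joint ranges: [-152.73, 152.73], [-39.44, 99.34], [-58.76, 71.6], [-118.89, 123.64], [-81.53, 83.1], [-180, 180]. Speed limits (degrees/s): [136.94, 136.94, 172.46, 180, 180, 180].

## Interface

Orientations are given as [roll, pitch, yaw] about the fixed x, y, z axes, in that order (R = Rz(yaw) Ry(pitch) Rx(roll)).
In Python, from bench import bot gives the robot as it stands.
- The arm moves only by the tool send_rows, never from a script. Its arguments are lists of equal length, an entry for each row: "turn": the turn, a rotation vector about the tool's x, y, z in rad, a list of three; "dp": the shift along the tool's x, y, z in mm, a list of three; "gripper": the gripper's target within -1 to 1 (shut at 1, half-way at 0, fully open at -1). A call has exactly 10 rows; each row shifts and turns the commanded pose from where the row before left it, along the tool's axes as they then stand; what a row does not reach is not made up. A row lasts 1/8 s, in which the tool goes at most 62.5 mm and 10.7 degrees, less where a joint would pass 70% of its speed; a pose out of reach is approached as far as the arm can. A call is refused whole if a number of a shift passes 62.5 or a number of a turn 0.188, either way. A call with a gripper value outside its range is refused whole. The fingers move at their own pace and stop on an object; "squeeze" is the grip in N (left out, the last holds). Time passes only in rows, so rows that do not move let the fingers close, or fill a call up. It gives the time, the measured TCP pose, the force and the opening at its end, in the units of the state.
- bot.observe(): the state, without advancing time (a new reading comes with each control period).
- bot.read_camera(name): name is "scene" or "top" or "wrist"; returns (picture, depth): 400x640x3 uint8, red, green, blue; 400x640 float32, m along the optical axis (not along the pixel's ray), 0 where there is no reading.
- bot.camera_params(name): a dict with "K" (3x3 intrinsics, pixels), "extrinsics" (4x4, takes a point from camera to world coordinates); the wrist camera has in their place "mount" (4x4, takes a point from camera to tool coordinates, whose origin is the TCP and whose axes are the flange's). Camera axes: x right, y up, looking along -z (the intrinsics and any distortion apply to the point x, -y, -z); pixel columns grow to the right and rows downward; lengths in m; the calibration is good to about 2 mm. The wrist camera is an equidistant fisheye: a pixel r from the principal point sees the ray r / f radians off the axis. A picture is of the moment at which its call begins: read the wrist's pose just before it. camera_params takes no time and is no camera call.
- bot.finish_job(): hands the job in, once; it reports no verdict.
Trained networks look in the newest picture that a camera, given by its name, has taken for a name from the list of things; names that differ only in an ending like _2 or _b are one class to them, and where a whole thing is asked for, a point or a joint stands for the part that bears it (a point fixed in the world has none). Each returns a list of dicts, best first, with "score" (0 to 1); they miss things now and then, are a little off and sometimes report something else, mostly with a low value. They report only what shows in the picture. A call takes as long as a camera call. They do not tell look-alikes from the thing itself.
- bot.look_for(query, camera): "centre" ([column, row] in pixels, amid what is visible of it).
- bot.tip_of(query, camera): "centre" ([column, row] in pixels: a listed point, or the origin of a listed thing).
The state is a dict: "clock": time; "qpos": joint angles; "qvel": joint speeds; "effort": joint torques, N m; "tcp_pos": TCP position; "eef_rot": TCP orientation; "force": force on the tool from outside, world axes, zero at the start; "moment": the same for the moment, N m; "grip_width": finger opening in m.
Only numpy, scipy, OpenCV 4.12 (cv2) and the standard library are available. Lean on these libraries where they do the work, as an engineer would, in place of code of your own. Each camera call takes 0.05 s, during which the arm holds its last target.

## Task

Make up the two kits for the kitchen chemistry lesson: the stoppered glass flask, the boss head with the blue screws and the light brown cork go into the blue tray, the herb jar and the steel cup into the yellow tray, one thing in each compartment (whichever compartment you like). Everything should stand upright on the tray's floor, set down gently and not dropped. Leave the amber bottle and the black bung where they stand.

Things in the scene. Friction and masses are not known exactly. Their poses are not given: they have to be found in the camera images.
- blue_tray: the blue plastic kit tray with three compartments (distilling kit). Fixed to the table (it does not move), 82 mm along its x, 238 mm along its y, walls 16 mm high and 4 mm thick, floor 4 mm thick, open at the top. Three compartments in a row along its y, each 74 x 74 mm inside, centred at x = 0 and y = -78, 0, +78 mm, floor surface at z = 4 mm. Origin at the centre of the underside, z up.
- yellow_tray: the yellow plastic kit tray with two compartments (infusion kit). Fixed to the table (it does not move), 82 mm along its x, 160 mm along its y, walls 16 mm high and 4 mm thick, floor 4 mm thick, open at the top. Two compartments in a row along its y, each 74 x 74 mm inside, centred at x = 0 and y = -39, +39 mm, floor surface at z = 4 mm. Origin at the centre of the underside, z up.
- flask: small clear-glass conical flask closed with a red stopper (one rigid piece), 99 mm tall: base 52 mm across, tapering from 6 mm to 58 mm height into a straight neck 21 mm across (58 to 80 mm height), a rim 26 mm across (80 to 85 mm), then the red stopper, 20 mm widening to 24 mm across (85 to 99 mm). Best taken by the neck and stopper. About 70 g. Stands upright on the table at the start; origin at the centre of its underside, z up.
- boss: boss head (rod clamp) of a laboratory stand: an aluminium block 28 x 28 mm and 45 mm tall with a black dot on top and a round blue thumbscrew, 21 mm across, on each of two opposite sides (+y and -y), 56 mm over the screws' ends; the faces at +x and -x are bare and are the ones to grip (28 mm apart). About 90 g. Stands upright on the table at the start; origin at the centre of its underside, z up.
- cork: light brown cork bung, 45 mm tall, 30 mm across at the foot widening to 37 mm at the top. About 20 g. Stands upright on the table at the start; origin at the centre of its underside, z up.
- herb_jar: jar of green herbs with a white paper band and a white lid, 73 mm tall: body 50 mm across up to 52 mm height, lid 45 mm across from 57 to 73 mm height. About 140 g. Stands upright on the table at the start; origin at the centre of its underside, z up.
- steel_cup: plain steel cup without handle, open at the top, 55 mm tall, 54 mm across at the rim, a little narrower below, wall 3 mm. To be gripped across its outside. About 70 g. Stands upright on the table at the start; origin at the centre of its underside, z up.
- amber_bottle: amber glass bottle with black cap and white label, 42 mm across, 85 mm tall. Belongs to neither kit; stays where it stands. Stands upright on the table at the start; origin at the centre of its underside, z up.
- black_bung: black rubber bung, 45 mm tall, 30 mm across at the foot widening to 37 mm at the top, the same shape as the cork. Belongs to neither kit; stays where it stands. Stands upright on the table at the start; origin at the centre of its underside, z up.
Not all that is in view belongs to the job. What is shaped like the steel_cup but red is not meant.

How it is judged (in metres and radians):
At the end, for the whole second after the job is handed in: Each blue compartment holds one of flask, boss head, cork and each yellow one one of herb jar, steel cup: origin within 26 mm of the compartment's centre along each tray axis, underside 1 to 7 mm above the tray's underside, upright within 0.12 rad, at rest below 0.02 m/s, released (((x of flask in the frame of blue_tray between -0.026 and 0.026 m and y of flask in the frame of blue_tray between -0.104 and -0.052 m and z of flask in the frame of blue_tray between 0.001 and 0.007 m and angle between flask's own z axis and vertical below 0.12 rad) or (x of boss in the frame of blue_tray between -0.026 and 0.026 m and y of boss in the frame of blue_tray between -0.104 and -0.052 m and z of boss in the frame of blue_tray between 0.001 and 0.007 m and angle between boss's own z axis and vertical below 0.12 rad) or (x of cork in the frame of blue_tray between -0.026 and 0.026 m and y of cork in the frame of blue_tray between -0.104 and -0.052 m and z of cork in the frame of blue_tray between 0.001 and 0.007 m and angle between cork's own z axis and vertical below 0.12 rad)) and ((x of flask in the frame of blue_tray between -0.026 and 0.026 m and y of flask in the frame of blue_tray between -0.026 and 0.026 m and z of flask in the frame of blue_tray between 0.001 and 0.007 m and angle between flask's own z axis and vertical below 0.12 rad) or (x of boss in the frame of blue_tray between -0.026 and 0.026 m and y of boss in the frame of blue_tray between -0.026 and 0.026 m and z of boss in the frame of blue_tray between 0.001 and 0.007 m and angle between boss's own z axis and vertical below 0.12 rad) or (x of cork in the frame of blue_tray between -0.026 and 0.026 m and y of cork in the frame of blue_tray between -0.026 and 0.026 m and z of cork in the frame of blue_tray between 0.001 and 0.007 m and angle between cork's own z axis and vertical below 0.12 rad)) and ((x of flask in the frame of blue_tray between -0.026 and 0.026 m and y of flask in the frame of blue_tray between 0.052 and 0.104 m and z of flask in the frame of blue_tray between 0.001 and 0.007 m and angle between flask's own z axis and vertical below 0.12 rad) or (x of boss in the frame of blue_tray between -0.026 and 0.026 m and y of boss in the frame of blue_tray between 0.052 and 0.104 m and z of boss in the frame of blue_tray between 0.001 and 0.007 m and angle between boss's own z axis and vertical below 0.12 rad) or (x of cork in the frame of blue_tray between -0.026 and 0.026 m and y of cork in the frame of blue_tray between 0.052 and 0.104 m and z of cork in the frame of blue_tray between 0.001 and 0.007 m and angle between cork's own z axis and vertical below 0.12 rad)) and ((x of herb_jar in the frame of yellow_tray between -0.026 and 0.026 m and y of herb_jar in the frame of yellow_tray between -0.065 and -0.013 m and z of herb_jar in the frame of yellow_tray between 0.001 and 0.007 m and angle between herb_jar's own z axis and vertical below 0.12 rad) or (x of steel_cup in the frame of yellow_tray between -0.026 and 0.026 m and y of steel_cup in the frame of yellow_tray between -0.065 and -0.013 m and z of steel_cup in the frame of yellow_tray between 0.001 and 0.007 m and angle between steel_cup's own z axis and vertical below 0.12 rad)) and ((x of herb_jar in the frame of yellow_tray between -0.026 and 0.026 m and y of herb_jar in the frame of yellow_tray between 0.013 and 0.065 m and z of herb_jar in the frame of yellow_tray between 0.001 and 0.007 m and angle between herb_jar's own z axis and vertical below 0.12 rad) or (x of steel_cup in the frame of yellow_tray between -0.026 and 0.026 m and y of steel_cup in the frame of yellow_tray between 0.013 and 0.065 m and z of steel_cup in the frame of yellow_tray between 0.001 and 0.007 m and angle between steel_cup's own z axis and vertical below 0.12 rad)) and linear speed of each of flask, boss, cork, herb_jar, steel_cup below 0.02 m/s and contact force between each of flask, boss, cork, herb_jar, steel_cup and the fingers below 0.05 N); the robot touches nothing.
It fails at once if the amber bottle is shifted by more than 20 mm or knocked over (distance of amber_bottle from where it was at the start of the episode above 0.02 m or angle between amber_bottle's own z axis and vertical above 0.5 rad).
It fails at once if the black bung is shifted by more than 20 mm or knocked over (distance of black_bung from where it was at the start of the episode above 0.02 m or angle between black_bung's own z axis and vertical above 0.5 rad).
It fails at once if one of the five things is dropped or thrown: it moves freely, out of the fingers, faster than 0.7 m/s (a fall of about 25 mm) ((linear speed of flask above 0.7 m/s and contact force between flask and the fingers below 0.01 N) or (linear speed of boss above 0.7 m/s and contact force between boss and the fingers below 0.01 N) or (linear speed of cork above 0.7 m/s and contact force between cork and the fingers below 0.01 N) or (linear speed of herb_jar above 0.7 m/s and contact force between herb_jar and the fingers below 0.01 N) or (linear speed of steel_cup above 0.7 m/s and contact force between steel_cup and the fingers below 0.01 N)).
It also fails if it takes over 128 s, if anything falls off the work surface, if the arm or the gripper's body presses on something with over 40 N, if the wrist force passes 120 N, or if a joint passes its speed limit or range.

## Working session

There is one attempt and no reset: what is moved stays moved. The work goes in short steps, Python scripts to look and compute and a tool call to move; the robot and the scene stay as the last step left them, time stands still between calls to the robot, and variables do not carry over. Pictures are saved under pics/ and viewed, and the job is handed in when it is done.

Besides the shell and the picture viewer there is one more tool, called after ">>>" by a JSON object that holds its "fn" and its "kwargs". send_rows: Moves the arm, as the interface text tells. Its arguments: {"type":"object","properties":{"turn":{"type":"array"},"dp":{"type":"array"},"gripper":{"type":"array"},"squeeze":{"type":"number"}},"required":["turn","dp","gripper"]}

```bash
ls; mkdir -p pics; python3 - <<'E'
from bench import bot
import cv2, numpy as np
s=bot.observe(); print(s)
for n in ["scene","top","wrist"]:
    p,d=bot.read_camera(n); cv2.imwrite(f"pics/{n}0.png",p[:,:,::-1]); np.save(f"pics/{n}0.npy",d)
    print(n,bot.camera_params(n))
print(bot.grip_depth, bot.observe()['clock'])
E
```

```text
pics
{'clock': 0.0, 'qpos': array([ 7.24212163e+01,  1.80047224e+01, -2.75377116e+00,  6.93395665e+01,
       -3.92089961e-04,  9.00006070e+01]), 'qvel': array([-0.02724893, -0.03055423, -0.05549135,  0.02035111, -0.05202719,
        0.01292728]), 'effort': array([-1.50733754e-04, -5.39595580e+01,  3.39745545e+01,  1.93291856e-02,
       -6.89512831e-05, -3.25848148e-06]), 'tcp_pos': array([0.18103926, 0.57143466, 0.2304325 ]), 'eef_rot': array([-1.79901940e+02,  3.93128223e-04,  1.62420610e+02]), 'force': array([ 0.79719443,  0.61457813, -0.08901694]), 'moment': array([0.04026994, 0.02090679, 0.0084846 ]), 'grip_width': 0.08570193627969214}
scene {'K': array([[394.68721573,   0.        , 316.4125501 ],
       [  0.        , 394.68721573, 200.62070196],
       [  0.        ,   0.        ,   1.        ]]), 'extrinsics': array([[ 0.8774399 , -0.31492034,  0.36183477,  0.89400515],
       [ 0.47926868,  0.60702851, -0.6338911 , -0.62742556],
       [-0.02001882,  0.72961741,  0.68356249,  0.70843827],
       [ 0.        ,  0.        ,  0.        ,  1.        ]])}
top {'K': array([[486.7
[... 231 characters left out ...]
67659, -0.02460294,  0.00643523, -0.00721881],
       [ 0.00216874,  0.16965028,  0.98550194,  1.20025704],
       [ 0.        ,  0.        ,  0.        ,  1.        ]])}
wrist {'K': array([[309.70691629,   0.        , 316.6100945 ],
       [  0.        , 309.70691629, 200.92254468],
       [  0.        ,   0.        ,   1.        ]]), 'mount': array([[-4.00977745e-04,  9.50923246e-01,  3.09426598e-01,
         8.00148269e-02],
       [ 9.99999790e-01,  2.23933668e-04,  6.07685092e-04,
        -9.39705397e-04],
       [ 5.08570847e-04,  3.09426777e-01, -9.50923136e-01,
        -1.42925080e-01],
       [ 0.00000000e+00,  0.00000000e+00,  0.00000000e+00,
         1.00000000e+00]])}
0.0187 0.15
```

View pics/top0.png

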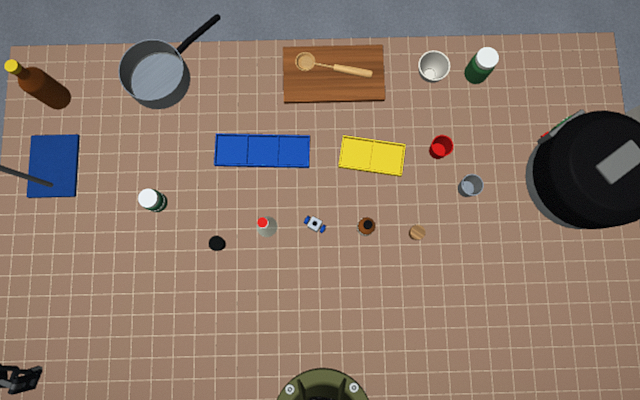

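View pics/scene0.png

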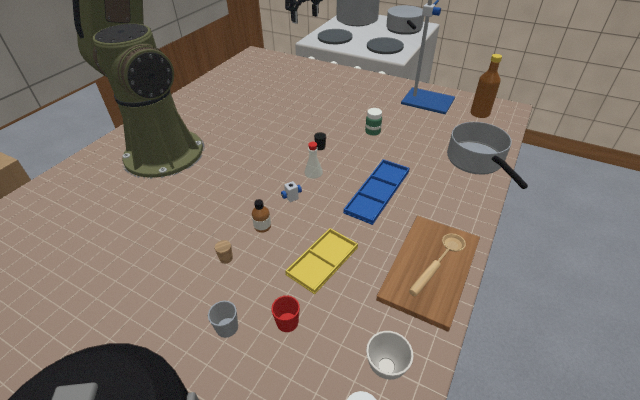

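View pics/wrist0.png

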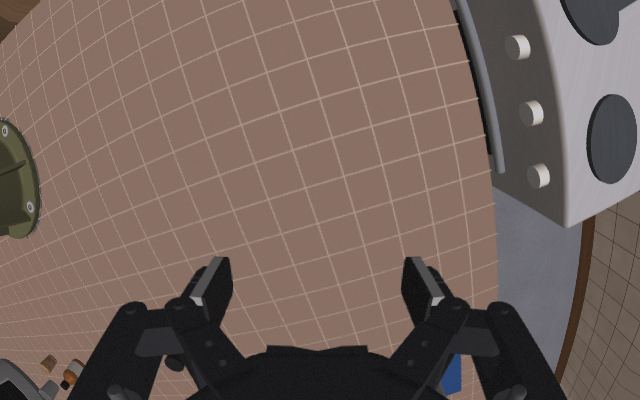

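The top view shows the flask at (265,225), boss at (315,224), amber bottle at (367,226), cork at (417,232), steel cup at (471,185), bung at (217,243), a jar at (152,200) and a second green jar at (481,65). Next I'll measure these positions and zoom in on the jars.

```bash
cat > h.py <<'E'
import numpy as np, cv2
from bench import bot
from scipy.spatial.transform import Rotation as R
def cloud(name,d):
    P=bot.camera_params(name);K=P["K"];E=P["extrinsics"]
    v,u=np.mgrid[0:400,0:640]
    x=(u-K[0,2])/K[0,0]*d; y=-(v-K[1,2])/K[1,1]*d
    c=np.stack([x,y,-d],-1)
    w=c@E[:3,:3].T+E[:3,3]; w[d==0]=np.nan
    return w
def proj(name,p):
    P=bot.camera_params(name);K=P["K"];E=P["extrinsics"]
    c=(np.asarray(p)-E[:3,3])@E[:3,:3]
    return np.array([K[0,2]+K[0,0]*c[...,0]/-c[...,2],K[1,2]+K[1,1]*-c[...,1]/-c[...,2]])
def ray(name,u,v,z):
    P=bot.camera_params(name);K=P["K"];E=P["extrinsics"]
    r=E[:3,:3]@np.array([(u-K[0,2])/K[0,0],-(v-K[1,2])/K[1,1],-1]); o=E[:3,3]
    return o+r*(z-o[2])/r[2]
E
python3 - <<'E'
from h import *
ds=np.load("pics/scene0.npy");dt=np.load("pics/top0.npy")
ws=cloud("scene",ds);wt=cloud("top",dt)
A=cv2.imread("pics/top0.png");B=cv2.imread("pics/scene0.png")
print("table z", [np.nanmedian(w[a:b,c:d,2]) for w,a,b,c,d in [(wt,260,300,300,350),(ws,180,200,240,270)]])
for n,u,v in [("bung",217,243),("flask",262,223),("boss",315,224),("amber",367,226),("cork",417,232),("cup",471,185),("red",441,147),("jar",150,197),("jar2",485,57)]:
    x0=ray("top",u,v,0.03)[:2]
    for nm,w in (("top",wt),("scene",ws)):
        m=(np.hypot(w[...,0]-x0[0],w[...,1]-x0[1])<0.055)&(w[...,2]>0.008)&(w[...,2]<0.2)
        p=w[m]
        if len(p)==0: print(n,nm,0);continue
        h=np.percentile(p[:,2],97); t=p[p[:,2]>h-0.008]
        print(n,nm,len(p),"h",h.round(3),"mid",((p.min(0)+p.max(0))/2)[:2].round(3),"ext",np.ptp(p,axis=0).round(3),"topmid",((t.min(0)+t.max(0))/2)[:2].round(3),np.ptp(t,axis=0)[:2].round(3))
for n in ["flask","boss","cork","herb_jar","steel_cup","amber_bottle","black_bung","blue_tray","yellow_tray"]:
  for c in ["top","scene"]:
    r=bot.tip_of(n,c)
    print(n,c,[(np.round(a["centre"]),round(a["score"],2),ray(c,*a["centre"],0)[:2].round(3)) for a in r[:3]])
# zooms
a=cv2.resize(A[30:100,420:520],None,fx=5,fy=5); b=cv2.resize(B[90:190,250:420],None,fx=4.5,fy=4.5)
cv2.imwrite("pics/za.png",a);cv2.imwrite("pics/zb.png",b);cv2.imwrite("pics/zc.png",cv2.resize(A[120:260,130:490],None,fx=2.2,fy=2.2))
E
```

```text
table z [np.float64(-0.00037978157171303373), np.float64(4.8495475670040644e-05)]
bung top 202 h 0.048 mid [0.415 0.239] ext [0.036 0.035 0.042] topmid [0.415 0.239] [0.036 0.034]
bung scene 159 h 0.047 mid [0.415 0.242] ext [0.037 0.037 0.04 ] topmid [0.415 0.242] [0.035 0.037]
flask top 330 h 0.101 mid [0.456 0.122] ext [0.047 0.049 0.095] topmid [0.456 0.123] [0.021 0.021]
flask scene 386 h 0.1 mid [0.458 0.123] ext [0.045 0.04  0.094] topmid [0.455 0.127] [0.022 0.024]
boss top 229 h 0.048 mid [0.456 0.004] ext [0.042 0.053 0.041] topmid [0.456 0.004] [0.033 0.034]
boss scene 261 h 0.046 mid [0.456 0.007] ext [0.041 0.052 0.04 ] topmid [0.456 0.008] [0.034 0.034]
amber top 277 h 0.088 mid [ 0.446 -0.132] ext [0.041 0.069 0.082] topmid [ 0.446 -0.118] [0.018 0.019]
amber scene 453 h 0.085 mid [ 0.448 -0.117] ext [0.041 0.039 0.079] topmid [ 0.446 -0.114] [0.021 0.02 ]
cork top 197 h 0.049 mid [ 0.43 -0.24] ext [0.034 0.036 0.04 ] topmid [ 0.43  -0.239] [0.034 0.036]
cork scene 302 h 0.046 mid [ 0.429 -0.236] ext [0.037 0.035 0.04 ] topmid [ 0.429 -0.235] [0.037 0.035]
cup top 330 
[... 1636 characters left out ...]
.58, array([ 0.636, -0.307]))]
amber_bottle top [(array([367., 224.]), 0.71, array([ 0.453, -0.124]))]
amber_bottle scene [(array([264., 227.]), 0.88, array([ 0.452, -0.114])), (array([319., 149.]), 0.72, array([0.416, 0.237])), (array([322., 263.]), 0.42, array([ 0.629, -0.145]))]
black_bung top [(array([221., 246.]), 0.49, array([0.41 , 0.237]))]
black_bung scene [(array([320., 146.]), 0.43, array([0.411, 0.251]))]
blue_tray top [(array([263., 148.]), 0.61, array([0.655, 0.132]))]
blue_tray scene [(array([378., 190.]), 0.83, array([0.646, 0.143]))]
yellow_tray top [(array([370., 154.]), 0.57, array([ 0.631, -0.14 ]))]
yellow_tray scene [(array([321., 263.]), 0.61, array([ 0.627, -0.145]))]
```

View pics/za.png

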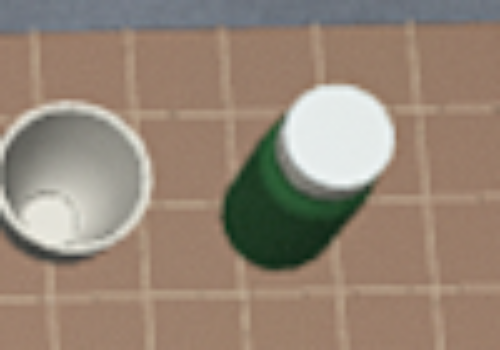

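View pics/zb.png

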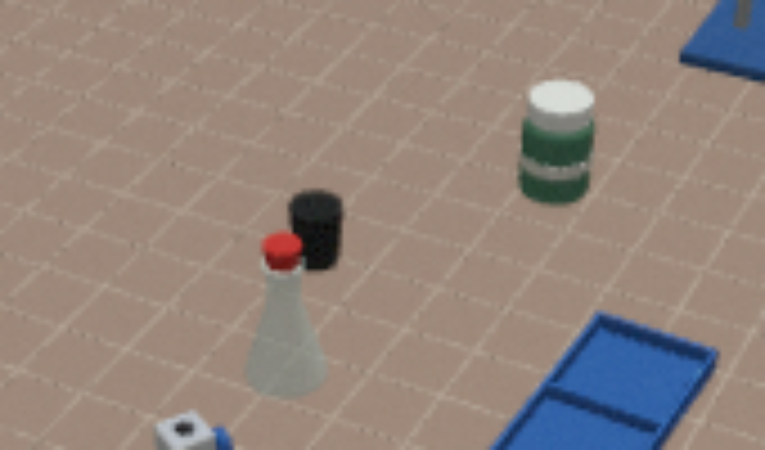

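View pics/zc.png

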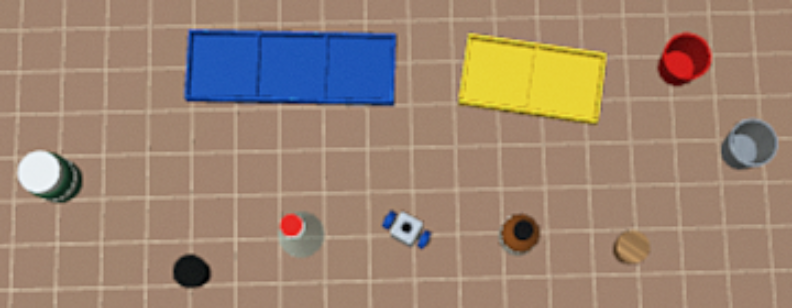

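The jar at (152,200) is 73 mm tall with a white band, so it is the herb jar. The far one is taller (~0.10 m) and has no band. Next: tray poses and the boss yaw.

```bash
python3 - <<'E'
from h import *
for nm in ("top","scene"):
    A=cv2.imread(f"pics/{nm}0.png"); hsv=cv2.cvtColor(A,cv2.COLOR_BGR2HSV); w=cloud(nm,np.load(f"pics/{nm}0.npy"))
    for t,lo,hi,c in [("blue",(100,120,40),(125,255,255),(.65,.135)),("yellow",(22,110,60),(36,255,255),(.63,-.142)),("screws",(100,120,40),(125,255,255),(.456,.005))]:
        m=cv2.inRange(hsv,lo,hi)>0
        r=0.17 if t!="screws" else 0.05
        m&=(np.hypot(w[...,0]-c[0],w[...,1]-c[1])<r)
        if t!="screws":
            # project mask pixels to the rim plane z=.016; outline = outer rim mostly
            cs,_=cv2.findContours(m.astype(np.uint8),cv2.RETR_EXTERNAL,cv2.CHAIN_APPROX_NONE)
            k=max(cs,key=cv2.contourArea).reshape(-1,2)
            for z in (.016,.008):
                P=np.array([ray(nm,u,v,z)[:2] for u,v in k],np.float32)
                print(nm,t,z,[np.round(q,4) for q in cv2.minAreaRect(P)])
            pm=w[m]; print("   cloud rect",[np.round(q,4) for q in cv2.minAreaRect(pm[:,:2].astype(np.float32))],"z med",np.median(pm[:,2]).round(4))
        else:
            p=w[m][:,:2]; mu=(p.min(0)+p.max(0))/2; d=np.linalg.svd(p-p.mean(0))[2][0]; print(nm,"screws",len(p),mu.round(4),np.degrees(np.arctan2(d[1],d[0])).round(1))
            a=w[(np.hypot(w[...,0]-mu[0],w[...,1]-mu[1])<.04)&(w[...,2]>.040)&(w[...,2]<.06)][:,:2].astype(np.float32)
            print("  block rect",[np.round(q,4) for q in cv2.minAreaRect(a)])
E
```

```text
top blue 0.016 [array([0.6452, 0.1335]), array([0.2368, 0.0832]), np.float64(87.4262)]
top blue 0.008 [array([0.6473, 0.1344]), array([0.2384, 0.0838]), np.float64(87.4262)]
   cloud rect [array([0.6468, 0.1356]), array([0.2413, 0.0822]), np.float64(87.4691)] z med 0.0046
top yellow 0.016 [array([ 0.6253, -0.1411]), array([0.1607, 0.0845]), np.float64(80.1595)]
top yellow 0.008 [array([ 0.6273, -0.142 ]), array([0.1618, 0.0851]), np.float64(80.1596)]
   cloud rect [array([ 0.6267, -0.1415]), array([0.1608, 0.0827]), np.float64(80.2574)] z med 0.0046
top screws 52 [0.4561 0.0066] -120.6
  block rect [array([0.4562, 0.0048]), array([0.028, 0.028]), np.float64(61.3545)]
scene blue 0.016 [array([0.6491, 0.1298]), array([0.2492, 0.0847]), np.float64(87.3536)]
scene blue 0.008 [array([0.6463, 0.1386]), array([0.2521, 0.0857]), np.float64(87.3536)]
   cloud rect [array([0.6476, 0.1356]), array([0.2418, 0.0814]), np.float64(87.3451)] z med 0.0053
scene yellow 0.016 [array([ 0.6283, -0.143 ]), array([0.1672, 0.0884]), np.float64(80.0539)]
scene yellow 0.008 [array([ 0.6253, -0.1374]), array([0.1692, 0.0894]), np.float64(80.0539)]
   cloud rect [array([ 0.6221, -0.138 ]), array([0.1619, 0.0933]), np.float64(79.9961)] z med 0.0048
scene screws 48 [0.4549 0.0067] -122.0
  block rect [array([0.456 , 0.0087]), array([0.0277, 0.0292]), np.float64(64.5479)]
```

>>> {"fn": "send_rows", "kwargs": {"turn": [[0,0,0.18],[0,0,0.18],[0,0,0.18],[0,0,0.18],[0,0,0.18],[0,0,0.18],[0,0,0.182],[0,0,0],[0,0,0],[0,0,0]], "dp": [[0,0,0],[0,0,0],[0,0,0],[0,0,0],[0,0,0],[0,0,0],[0,0,0],[-30,55,0],[-30,55,0],[-30,55,0]], "gripper": [-1,-1,-1,-1,-1,-1,-1,-1,-1,-1], "squeeze": 25}}

```text
clock: 2.3
tcp_pos: [0.3473, 0.4817, 0.2314]
eef_rot: [180.0, -0.0, 90.2]
force: [-0.1, 0.3, -0.3]
grip_width: 0.0856
```

>>> {"fn": "send_rows", "kwargs": {"turn": [[0,0,0],[0,0,0],[0,0,0],[0,0,0],[0,0,0],[0,0,0],[0,0,0],[0,0,0],[0,0,0],[0,0,0]], "dp": [[-29,58.5,30],[-29,58.5,35],[-29,58.5,35],[0,0,20],[0,0,30],[0,0,30],[0,0,24],[0,0,13],[0,0,0],[0,0,0]], "gripper": [-1,-1,-1,-1,-1,-1,-1,-1,-1,-1], "squeeze": 30}}

```text
clock: 3.55
tcp_pos: [0.5214, 0.424, 0.0505]
eef_rot: [177.1, -1.6, 90.1]
force: [22.0, 7.4, 61.8]
grip_width: 0.0858
```

```bash
python3 - <<'E'
from h import *
p,d=bot.read_camera("wrist"); cv2.imwrite("pics/w1.png",p[:,:,::-1]); print(bot.observe()['tcp_pos'],bot.observe()['force'])
E
```

```text
[0.52137647 0.42399733 0.05051795] [22.94134433  8.1577254  62.15705001]
```

View pics/w1.png

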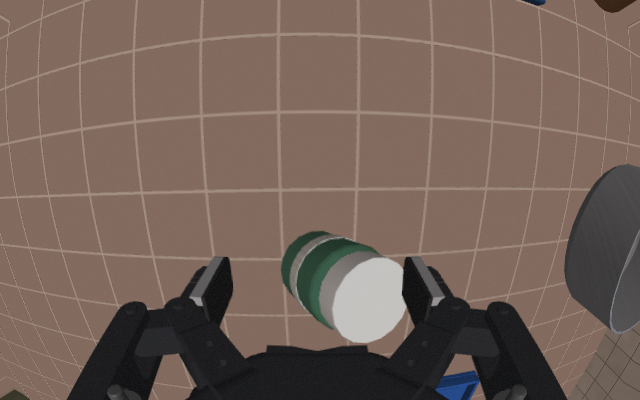

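That move went wrong: my diagonal rows passed 62.5 mm and were cut short, so a finger came down on the jar. I'll look at the contact before retreating.

```bash
python3 - <<'E'
from h import *
p,d=bot.read_camera("scene"); cv2.imwrite("pics/s1.png",cv2.resize(p[60:180,290:470,::-1],None,fx=4.3,fy=4.3))
p2,d2=bot.read_camera("top"); cv2.imwrite("pics/t1.png",cv2.resize(p2[130:260,80:260,::-1],None,fx=4.3,fy=4.3))
s=bot.observe();print(s['tcp_pos'],s['force'],s['moment'])
E
```

```text
[0.52134647 0.42398643 0.05056422] [22.19784582  7.07593568 61.50822739] [ 1.49932345 -7.93978982  0.38008789]
```

View pics/s1.png

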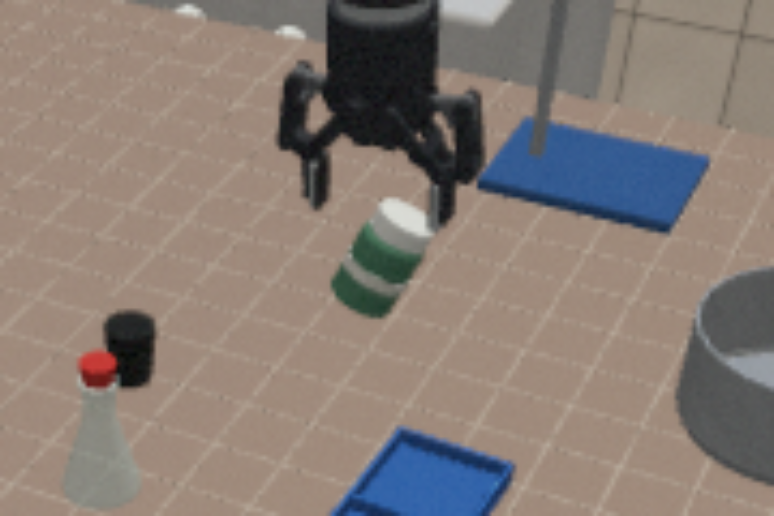

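View pics/t1.png

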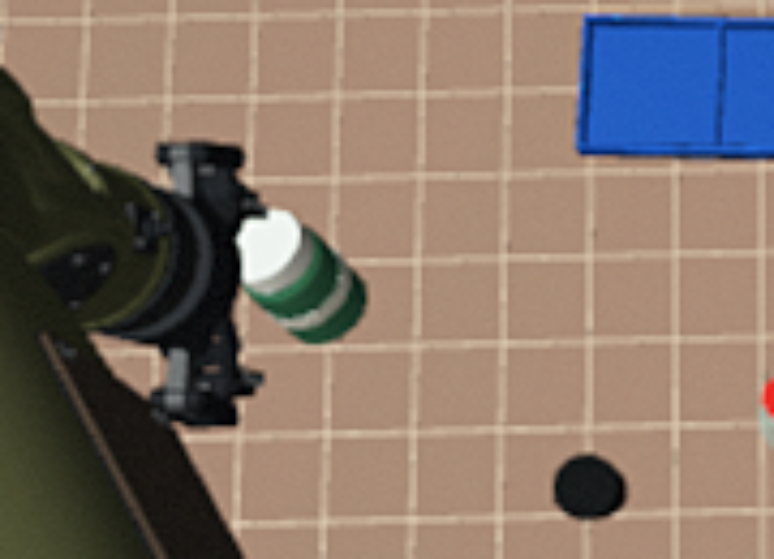

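The jar leans about 30° toward +x/+y under the +x finger. Raising slowly should let it rock back.

>>> {"fn": "send_rows", "kwargs": {"turn": [[0,0,0],[0,0,0],[0,0,0],[0,0,0],[0,0,0],[0,0,0],[0,0,0],[0,0,0],[0,0,0],[0,0,0]], "dp": [[0,0,-2],[0,0,-2],[0,0,-2],[0,0,-2],[0,0,-2],[0,0,0],[0,0,0],[0,0,0],[0,0,0],[0,0,0]], "gripper": [-1,-1,-1,-1,-1,-1,-1,-1,-1,-1]}}

```text
clock: 4.95
tcp_pos: [0.5128, 0.4187, 0.0546]
eef_rot: [178.0, -1.1, 90.1]
force: [11.7, 2.8, 49.8]
grip_width: 0.0858
```

```bash
python3 - <<'E'
from h import *
p,d=bot.read_camera("scene"); cv2.imwrite("pics/s2.png",cv2.resize(p[60:180,290:470,::-1],None,fx=4.3,fy=4.3))
s=bot.observe();print(s['tcp_pos'],s['eef_rot'],s['force'],s['moment'])
E
```

```text
[0.5127521  0.41871464 0.0546747 ] [178.02607977  -1.08796907  90.09207611] [11.87032971  3.85061171 50.31357366] [ 0.40877365 -4.94959977  0.17089824]
```

View pics/s2.png

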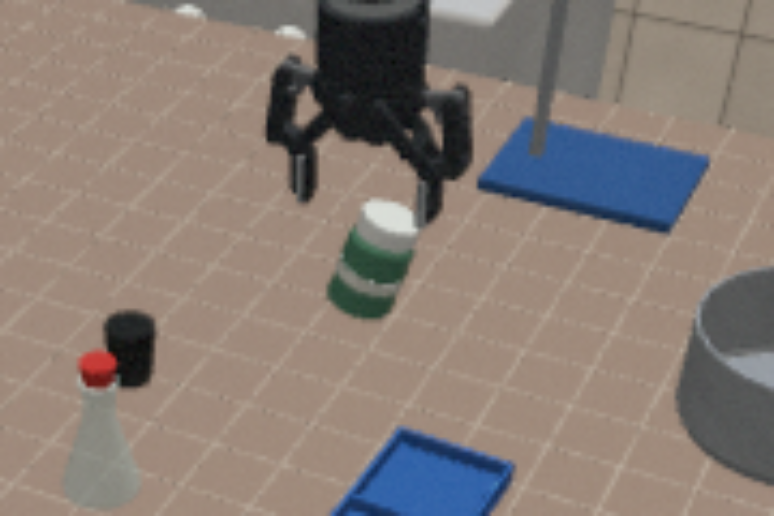

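It's rocking back toward upright as the load comes off, so I'll continue slowly.

>>> {"fn": "send_rows", "kwargs": {"turn": [[0,0,0],[0,0,0],[0,0,0],[0,0,0],[0,0,0],[0,0,0],[0,0,0],[0,0,0],[0,0,0],[0,0,0]], "dp": [[0,0,-2],[0,0,-2],[0,0,-2],[0,0,-2],[0,0,-2],[0,0,-2],[0,0,-2],[0,0,-2],[0,0,0],[0,0,0]], "gripper": [-1,-1,-1,-1,-1,-1,-1,-1,-1,-1]}}

```text
clock: 6.25
tcp_pos: [0.4993, 0.4106, 0.059]
eef_rot: [179.6, -0.2, 90.1]
force: [0.5, -0.6, 15.2]
grip_width: 0.0855
```

```bash
python3 - <<'E'
from h import *
p,d=bot.read_camera("scene"); cv2.imwrite("pics/s3.png",cv2.resize(p[60:180,290:470,::-1],None,fx=4.3,fy=4.3))
s=bot.observe();print(s['tcp_pos'],s['eef_rot'],s['force'],s['moment'])
E
```

```text
[0.49928803 0.41060702 0.05900167] [179.57117892  -0.22001892  90.09546068] [ 1.06501372 -0.81436324 15.64899157] [-0.30909207 -0.87515567 -0.03333477]
```

View pics/s3.png

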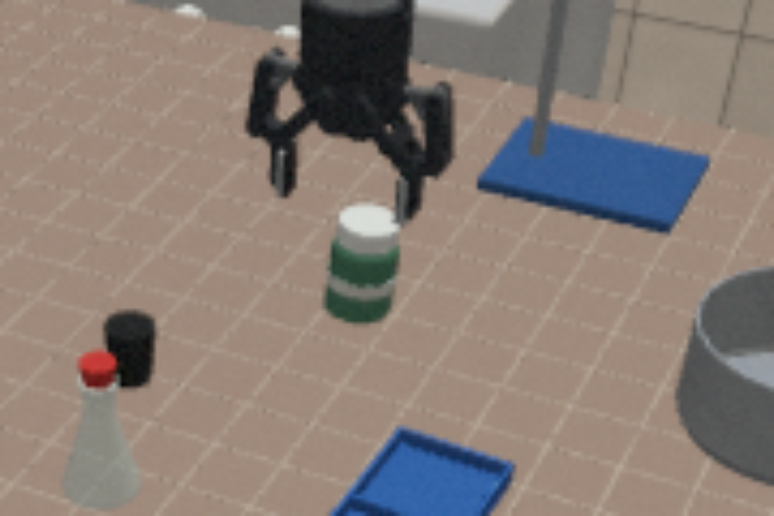

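>>> {"fn": "send_rows", "kwargs": {"turn": [[0,0,0],[0,0,0],[0,0,0],[0,0,0],[0,0,0],[0,0,0],[0,0,0],[0,0,0],[0,0,0],[0,0,0]], "dp": [[0,0,-2],[0,0,-2],[0,0,-2],[0,0,-2],[0,0,-10],[0,0,-15],[0,0,-15],[0,0,-15],[0,0,0],[0,0,0]], "gripper": [-1,-1,-1,-1,-1,-1,-1,-1,-1,-1]}}

```text
clock: 7.55
tcp_pos: [0.4956, 0.4086, 0.118]
eef_rot: [-180.0, 0.0, 90.1]
force: [0.7, -1.0, 0.4]
grip_width: 0.0852
```

```bash
cat > jar.py <<'E'
from h import *
import sys
k=sys.argv[1]
out=[]
for nm in ("scene","top"):
    p,d=bot.read_camera(nm); cv2.imwrite(f"pics/{nm}{k}.png",p[:,:,::-1]); np.save(f"pics/{nm}{k}.npy",d)
    w=cloud(nm,d); h=cv2.cvtColor(p,cv2.COLOR_RGB2HSV)
    g=(h[...,0]>50)&(h[...,0]<95)&(h[...,1]>60)&(np.hypot(w[...,0]-.525,w[...,1]-.4)<.09)&(w[...,2]>.003)
    t=w[(np.hypot(w[...,0]-np.nanmedian(w[g][:,0]),w[...,1]-np.nanmedian(w[g][:,1]))<.05)&(w[...,2]>.066)&(w[...,2]<.082)&(h[...,1]<40)&(h[...,2]>120)]
    q=w[g]
    print(nm,"green mid",((q.min(0)+q.max(0))/2).round(3),np.ptp(q,axis=0).round(3),"lid",len(t),((t.min(0)+t.max(0))/2).round(3),np.ptp(t,axis=0).round(3))
s=bot.observe();print(s['tcp_pos'],s['eef_rot'],s['force'])
E
python3 jar.py 4; python3 -c "
import cv2
p=cv2.imread('pics/scene4.png');cv2.imwrite('pics/s4.png',cv2.resize(p[60:180,290:470],None,fx=4.3,fy=4.3))"
```

```text
scene green mid [0.503 0.395 0.189] [0.132 0.055 0.371] lid 119 [0.523 0.397 0.072] [0.047 0.05  0.011]
top green mid [0.501 0.378 0.31 ] [0.124 0.061 0.61 ] lid 283 [0.523 0.394 0.072] [0.045 0.043 0.012]
[0.49527411 0.40829868 0.11742035] [-1.79943364e+02  4.63631394e-02  9.01139402e+01] [-0.64618162 -0.13449665  0.55455241]
```

View pics/s4.png

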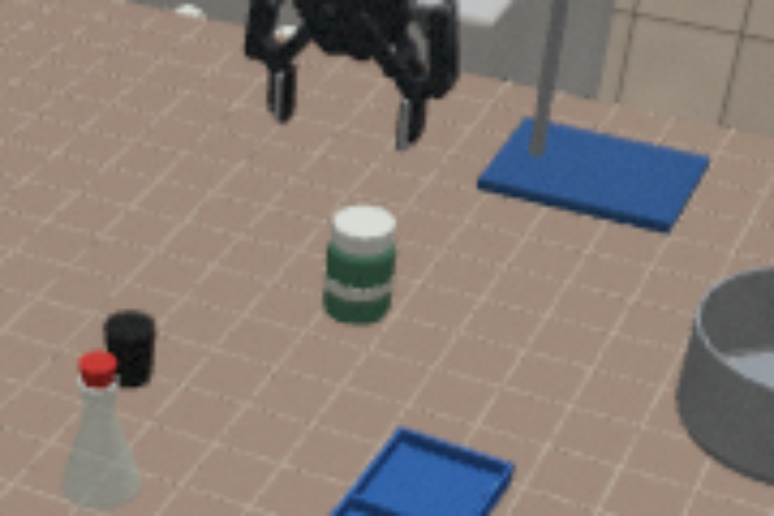

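The jar is upright again at (0.523, 0.3955). From here every row stays within 62.5 mm in total, and I check the pose before descending.

>>> {"fn": "send_rows", "kwargs": {"turn": [[0,0,0],[0,0,0],[0,0,0],[0,0,0],[0,0,0],[0,0,0],[0,0,0],[0,0,0],[0,0,0],[0,0,0]], "dp": [[-7,14,0],[-6,13,0],[0,0,0],[0,0,10],[0,0,10],[0,0,0],[0,0,0],[0,0,0],[0,0,0],[0,0,0]], "gripper": [-1,-1,-1,-1,-1,-1,-1,-1,-1,-1]}}

```text
clock: 8.9
tcp_pos: [0.5228, 0.3958, 0.0984]
eef_rot: [180.0, -0.0, 90.1]
force: [0.8, 0.1, -0.0]
grip_width: 0.0854
```

>>> {"fn": "send_rows", "kwargs": {"turn": [[0,0,0],[0,0,0],[0,0,0],[0,0,0],[0,0,0],[0,0,0],[0,0,0],[0,0,0],[0,0,0],[0,0,0]], "dp": [[0,0,20],[0,0,24],[0,0,24],[0,0,16],[0,0,0],[0,0,0],[0,0,0],[0,0,0],[0,0,0],[0,0,0]], "gripper": [-1,-1,-1,-1,-1,1,1,1,1,1], "squeeze": 30}}

```text
clock: 10.15
tcp_pos: [0.5235, 0.3964, 0.0155]
eef_rot: [179.9, -0.1, 90.1]
force: [-1.0, -0.7, 5.1]
grip_width: 0.0493
```

>>> {"fn": "send_rows", "kwargs": {"turn": [[0,0,0],[0,0,0],[0,0,0],[0,0,0],[0,0,0],[0,0,0],[0,0,0],[0,0,0],[0,0,0],[0,0,0]], "dp": [[0,0,-20],[0,0,-40],[0,0,-40],[0,0,-20],[-30,7,0],[-50,11,0],[-50,11,0],[-50,11,0],[-50,11,0],[-30,7,0]], "gripper": [1,1,1,1,1,1,1,1,1,1]}}

```text
clock: 11.4
tcp_pos: [0.5813, 0.1333, 0.1341]
eef_rot: [-180.0, 0.0, 90.0]
force: [0.4, 0.4, -1.9]
grip_width: 0.0492
```

>>> {"fn": "send_rows", "kwargs": {"turn": [[0,0,0],[0,0,0],[0,0,0],[0,0,0],[0,0,0],[0,0,0],[0,0,0.09],[0,0,0.083],[0,0,0],[0,0,0]], "dp": [[-30,6,0],[-50,11,0],[-50,11,0],[-50,11,0],[-35,8,0],[-22,5,0],[0,0,0],[0,0,0],[0,0,0],[0,0,0]], "gripper": [1,1,1,1,1,1,1,1,1,1]}}

```text
clock: 12.65
tcp_pos: [0.6337, -0.1006, 0.1341]
eef_rot: [-180.0, -0.0, 80.3]
force: [0.5, -0.5, -2.0]
grip_width: 0.0493
```

>>> {"fn": "send_rows", "kwargs": {"turn": [[0,0,0],[0,0,0],[0,0,0],[0,0,0],[0,0,0],[0,0,0],[0,0,0],[0,0,0],[0,0,0],[0,0,0]], "dp": [[-2,0,20],[0,0,30],[0,0,30],[0,0,20],[0,0,8],[0,0,2],[0,0,2],[0,0,1.5],[0,0,0],[0,0,0]], "gripper": [1,1,1,1,1,1,1,1,1,1]}}

```text
clock: 13.9
tcp_pos: [0.6335, -0.1031, 0.0209]
eef_rot: [180.0, 0.0, 80.2]
force: [-0.4, -0.9, -1.8]
grip_width: 0.0492
```

>>> {"fn": "send_rows", "kwargs": {"turn": [[0,0,0],[0,0,0],[0,0,0],[0,0,0],[0,0,0],[0,0,0],[0,0,0],[0,0,0],[0,0,0],[0,0,0]], "dp": [[0,0,1],[0,0,0.7],[0,0,0],[0,0,0],[0,0,0],[0,0,0],[0,0,0],[0,0,0],[0,0,-5],[0,0,-5]], "gripper": [1,1,1,0,-0.3,-1,-1,-1,-1,-1]}}

```text
clock: 15.15
tcp_pos: [0.6335, -0.1031, 0.0294]
eef_rot: [180.0, 0.0, 80.2]
force: [-0.2, -0.2, -1.4]
grip_width: 0.0852
```

>>> {"fn": "send_rows", "kwargs": {"turn": [[0,0,0],[0,0,0],[0,0,0],[0,0,0],[0,0,0],[0,0,0],[0,0,0],[0,0,0],[0,0,0],[0,0,0]], "dp": [[0,0,-25],[0,0,-40],[0,0,-30],[-35,-6,0],[-50,-8.5,0],[-50,-8.5,0],[-50,-8.5,0],[-50,-8.5,0],[-30,-5,0],[-17,-3,0]], "gripper": [-1,-1,-1,-1,-1,-1,-1,-1,-1,-1]}}

```text
clock: 16.4
tcp_pos: [0.5376, -0.3743, 0.1244]
eef_rot: [180.0, 0.0, 80.1]
force: [0.2, 0.4, -0.4]
grip_width: 0.0852
```

```bash
python3 - <<'E'
from h import *
A=[bot.read_camera("wrist"),bot.read_camera("scene"),bot.read_camera("top")]
cv2.imwrite("pics/w5.png",A[0][0][:,:,::-1]);cv2.imwrite("pics/s5.png",A[1][0][:,:,::-1])
for nm,(p,d) in zip(("scene","top"),A[1:]):
    w=cloud(nm,d)
    for o,c,hm in (("cup",(.538,-.373),.06),("jar",(.633,-.103),.085)):
        t=w[(np.hypot(w[...,0]-c[0],w[...,1]-c[1])<.05)&(w[...,2]>hm-.018)&(w[...,2]<hm)]
        if len(t): print(nm,o,len(t),((t.min(0)+t.max(0))/2).round(3),np.ptp(t,axis=0).round(3))
s=bot.observe();print(s['tcp_pos'],s['eef_rot'],s['force'])
E
```

```text
scene cup 272 [ 0.538 -0.372  0.049] [0.054 0.052 0.015]
scene jar 298 [ 0.635 -0.101  0.073] [0.044 0.045 0.013]
top cup 151 [ 0.539 -0.375  0.051] [0.053 0.054 0.018]
top jar 279 [ 0.636 -0.105  0.076] [0.044 0.043 0.015]
[ 0.53816028 -0.37273391  0.12407904] [ 1.79984459e+02 -2.54385619e-02  8.01611924e+01] [-1.11869226  0.0779897  -0.19685069]
```

View pics/s5.png

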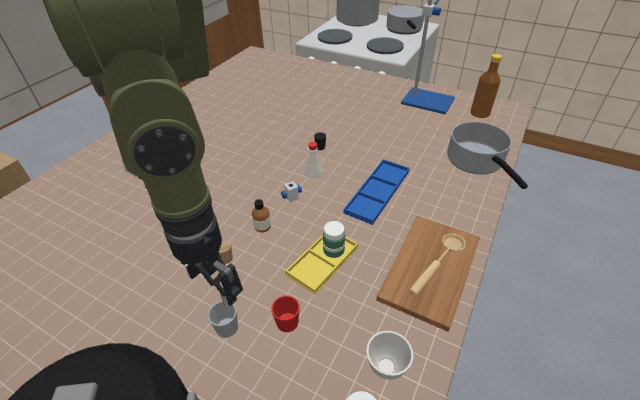

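View pics/w5.png

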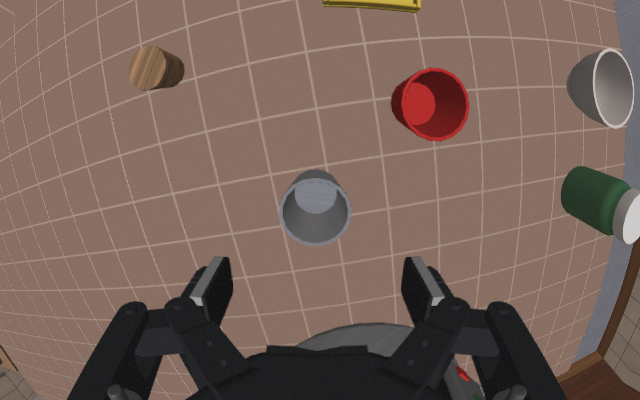

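The jar stands in the yellow tray at (0.635,-0.103). The cup is centred between the fingers at column 316, so I descend.

>>> {"fn": "send_rows", "kwargs": {"turn": [[0,0,0],[0,0,0],[0,0,0],[0,0,0],[0,0,0],[0,0,0],[0,0,0],[0,0,0],[0,0,0],[0,0,0]], "dp": [[0,0,20],[0,0,30],[0,0,30],[0,0,20],[0,0,8],[0,0,0],[0,0,0],[0,0,0],[0,0,0],[0,0,0]], "gripper": [-1,-1,-1,-1,-1,-1,1,1,1,1], "squeeze": 25}}

```text
clock: 17.8
tcp_pos: [0.5387, -0.3733, 0.0173]
eef_rot: [179.9, 0.0, 80.2]
force: [-0.6, 0.3, 6.6]
grip_width: 0.0527
```

>>> {"fn": "send_rows", "kwargs": {"turn": [[0,0,0],[0,0,0],[0,0,0],[0,0,0],[0,0,0],[0,0,0],[0,0,0],[0,0,0],[0,0,0],[0,0,0]], "dp": [[0,0,-20],[0,0,-40],[0,0,-40],[25,6,0],[50,11,0],[50,11,0],[45,10,0],[25,6,0],[10,3,0],[0,0,0]], "gripper": [1,1,1,1,1,1,1,1,1,1]}}

```text
clock: 19.05
tcp_pos: [0.6194, -0.1788, 0.116]
eef_rot: [180.0, 0.0, 80.2]
force: [-0.8, -0.8, -0.7]
grip_width: 0.0524
```

>>> {"fn": "send_rows", "kwargs": {"turn": [[0,0,0],[0,0,0],[0,0,0],[0,0,0],[0,0,0],[0,0,0],[0,0,0],[0,0,0],[0,0,0],[0,0,0]], "dp": [[0,0,20],[0,0,30],[0,0,25],[0,0,13],[0,0,4],[0,0,2],[0,0,1],[0,0,0],[0,0,0],[0,0,0]], "gripper": [1,1,1,1,1,1,1,1,1,1]}}

```text
clock: 20.3
tcp_pos: [0.6198, -0.1788, 0.0215]
eef_rot: [179.9, 0.0, 80.2]
force: [-0.4, 0.9, 1.4]
grip_width: 0.0523
```

>>> {"fn": "send_rows", "kwargs": {"turn": [[0,0,0],[0,0,0],[0,0,0],[0,0,0],[0,0,0],[0,0,0],[0,0,0],[0,0,0],[0,0,0],[0,0,0]], "dp": [[0,0,0.7],[0,0,0],[0,0,0],[0,0,0],[0,0,0],[0,0,0],[0,0,-10],[0,0,-25],[0,0,-40],[0,0,-25]], "gripper": [1,0.3,0,-1,-1,-1,-1,-1,-1,-1]}}

```text
clock: 21.55
tcp_pos: [0.6203, -0.179, 0.123]
eef_rot: [179.8, 0.0, 80.2]
force: [-0.2, 0.3, -0.4]
grip_width: 0.0855
```

>>> {"fn": "send_rows", "kwargs": {"turn": [[0,0,0],[0,0,0],[0,0,0],[0,0,0],[0,0,0],[0,0,0],[0,0,-0.063],[0,0,-0.063],[0,0,0],[0,0,0]], "dp": [[-15,-29,0],[-24,-47,0],[-24,-47,0],[-17,-34,0],[-8,-15,0],[-2.5,-5,0],[0,0,0],[0,0,0],[0,0,0],[0,0,0]], "gripper": [-1,-1,-1,-1,-1,-1,-1,-1,-1,-1]}}

```text
clock: 22.8
tcp_pos: [0.4302, -0.2377, 0.1203]
eef_rot: [180.0, 0.0, 87.4]
force: [-0.3, 0.2, 0.3]
grip_width: 0.0855
```

```bash
cat > chk.py <<'E'
from h import *
import sys
k=sys.argv[1]
O=dict(cork=(.43,-.238,.045),jar=(.635,-.103,.077),cup=(.62,-.179,.059),boss=(.456,.006,.045),flask=(.456,.124,.099),amber=(.447,-.116,.085),bung=(.415,.24,.045))
for a in sys.argv[2:]:
    n,x,y,h=a.split(','); O[n]=(float(x),float(y),float(h))
A=[bot.read_camera("scene"),bot.read_camera("top")]
for nm,(p,d) in zip(("scene","top"),A):
    cv2.imwrite(f"pics/{nm}{k}.png",p[:,:,::-1])
    w=cloud(nm,d)
    for o,(x,y,h) in O.items():
        m=(np.hypot(w[...,0]-x,w[...,1]-y)<.045)&(abs(w[...,2]-h)<.011); t=w[m]
        if len(t): print(nm,o,len(t),((t.min(0)+t.max(0))/2)[:2].round(3),"zmed/top",np.median(t[:,2]).round(3),t[:,2].max().round(3),"ext",np.ptp(t,axis=0)[:2].round(3))
        else: print(nm,o,"none")
s=bot.observe();print(s['tcp_pos'],s['eef_rot'],s['force'])
E
python3 chk.py 6
```

```text
scene cork 201 [ 0.428 -0.237] zmed/top 0.044 0.048 ext [0.037 0.036]
scene jar 302 [ 0.635 -0.101] zmed/top 0.077 0.08 ext [0.045 0.044]
scene cup 229 [ 0.619 -0.177] zmed/top 0.056 0.061 ext [0.053 0.055]
scene boss 113 [0.456 0.007] zmed/top 0.044 0.048 ext [0.036 0.038]
scene flask 58 [0.455 0.126] zmed/top 0.099 0.101 ext [0.024 0.025]
scene amber 68 [ 0.445 -0.115] zmed/top 0.084 0.087 ext [0.02 0.02]
scene bung 99 [0.416 0.243] zmed/top 0.045 0.049 ext [0.035 0.039]
top cork 162 [ 0.43  -0.239] zmed/top 0.045 0.05 ext [0.034 0.033]
top jar 283 [ 0.636 -0.105] zmed/top 0.077 0.082 ext [0.045 0.043]
top cup 125 [ 0.62  -0.182] zmed/top 0.057 0.064 ext [0.053 0.052]
top boss 140 [0.456 0.005] zmed/top 0.044 0.051 ext [0.035 0.036]
top flask 85 [0.456 0.123] zmed/top 0.099 0.104 ext [0.021 0.021]
top amber 65 [ 0.446 -0.118] zmed/top 0.085 0.091 ext [0.018 0.019]
top bung 191 [0.415 0.239] zmed/top 0.045 0.05 ext [0.035 0.035]
[ 0.42989019 -0.23770972  0.12023938] [ 1.79994027e+02 -2.03834052e-03  8.74096971e+01] [ 0.07713458 -0.23482287 -0.55854114]
```

View pics/scene6.png

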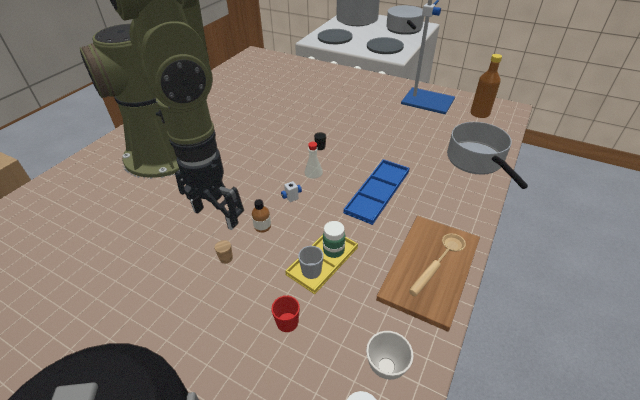

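The cup is in its compartment. Next the cork.

>>> {"fn": "send_rows", "kwargs": {"turn": [[0,0,0],[0,0,0],[0,0,0],[0,0,0],[0,0,0],[0,0,0],[0,0,0],[0,0,0],[0,0,0],[0,0,0]], "dp": [[0,0,20],[0,0,30],[0,0,30],[0,0,18],[0,0,6],[0,0,0],[0,0,0],[0,0,0],[0,0,0],[0,0,0]], "gripper": [-1,-1,-1,-1,-1,0,1,1,1,1], "squeeze": 25}}

```text
clock: 24.15
tcp_pos: [0.43, -0.2382, 0.017]
eef_rot: [179.9, 0.0, 87.4]
force: [-0.9, 1.0, 6.1]
grip_width: 0.0351
```

>>> {"fn": "send_rows", "kwargs": {"turn": [[0,0,0],[0,0,0],[0,0,0],[0,0,0],[0,0,0],[0,0,0],[0,0,0],[0,0,0],[0,0,0],[0,0,0]], "dp": [[0,0,-20],[0,0,-45],[0,0,-45],[25,16.4,0],[50,32.8,0],[50,32.8,0],[50,32.8,0],[50,32.8,0],[50,32.8,0],[29,19,0]], "gripper": [1,1,1,1,1,1,1,1,1,1]}}

```text
clock: 25.4
tcp_pos: [0.6437, 0.0597, 0.126]
eef_rot: [180.0, -0.0, 87.5]
force: [0.2, -0.9, 0.5]
grip_width: 0.0352
```

```bash
python3 - <<'E'
from h import *
p,d=bot.read_camera("wrist"); cv2.imwrite("pics/w7.png",p[:,:,::-1]);s=bot.observe();print(s['tcp_pos'],s['eef_rot'])
p,d=bot.read_camera("scene"); cv2.imwrite("pics/s7.png",cv2.resize(p[80:250,250:450,::-1],None,fx=3.5,fy=3.5))
E
```

```text
[0.64564038 0.06260401 0.1259064 ] [ 1.79876942e+02 -1.67613066e-01  8.76611118e+01]
```

View pics/w7.png

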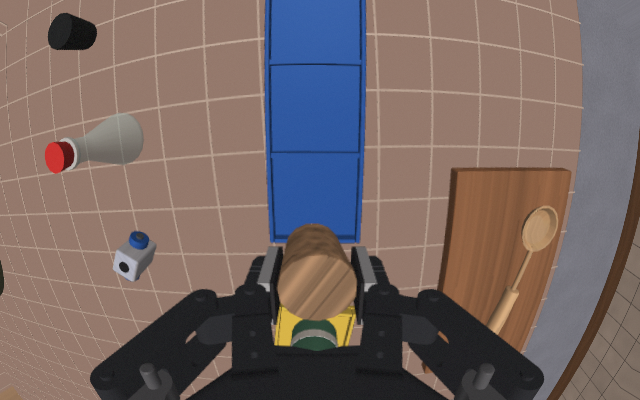

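View pics/s7.png

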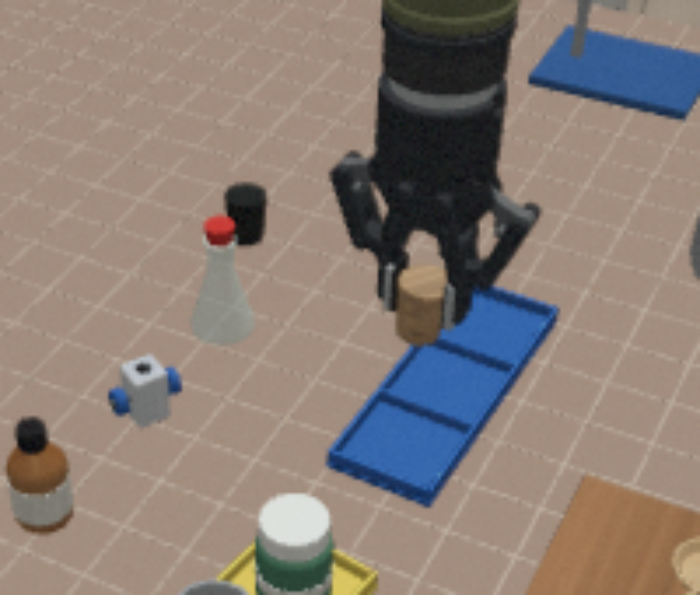

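>>> {"fn": "send_rows", "kwargs": {"turn": [[0,0,0],[0,0,0],[0,0,0],[0,0,0],[0,0,0],[0,0,0],[0,0,0],[0,0,0],[0,0,0],[0,0,0]], "dp": [[0,0,0],[0,0,10],[0,0,25],[0,0,25],[0,0,15],[0,0,5],[0,0,0],[0,0,0],[0,0,0],[0,0,0]], "gripper": [1,1,1,1,1,1,1,1,1,1]}}

```text
clock: 26.75
tcp_pos: [0.6427, 0.057, 0.0467]
eef_rot: [180.0, -0.0, 87.4]
force: [-0.3, -0.2, -0.1]
grip_width: 0.0351
```

>>> {"fn": "send_rows", "kwargs": {"turn": [[0,0,0],[0,0,0],[0,0,0],[0,0,0],[0,0,0],[0,0,0],[0,0,0],[0,0,0],[0,0,0],[0,0,0]], "dp": [[0,0,10],[0,0,8],[0,0,4],[0,0,2],[0,0,1],[0,0,0.5],[0,0,0.5],[0,0,0],[0,0,0],[0,0,0]], "gripper": [1,1,1,1,1,1,1,1,1,1]}}

```text
clock: 28.0
tcp_pos: [0.6423, 0.057, 0.0211]
eef_rot: [180.0, -0.0, 87.4]
force: [-4.0, -0.2, 5.5]
grip_width: 0.0351
```

>>> {"fn": "send_rows", "kwargs": {"turn": [[0,0,0],[0,0,0],[0,0,0],[0,0,0],[0,0,0],[0,0,0],[0,0,0],[0,0,0],[0,0,0],[0,0,0]], "dp": [[0,0,0],[0,0,0],[0,0,0],[0,0,0],[0,0,0],[0,0,0],[0,0,-10],[0,0,-25],[0,0,-40],[0,0,-25]], "gripper": [0.5,0.3,0,-1,-1,-1,-1,-1,-1,-1]}}

```text
clock: 29.25
tcp_pos: [0.6434, 0.057, 0.1231]
eef_rot: [179.8, -0.0, 87.4]
force: [-0.3, 0.6, -0.3]
grip_width: 0.0854
```

>>> {"fn": "send_rows", "kwargs": {"turn": [[0,0,0],[0,0,0],[0,0,0],[0,0,0],[0,0,0],[0,0,0.154],[0,0,0.154],[0,0,0.153],[0,0,0],[0,0,0]], "dp": [[-10,-31,0],[-16,-50,0],[-16,-50,0],[-13,-41,0],[-4,-12.5,0],[0,0,0],[0,0,0],[0,0,0],[0,0,0],[0,0,0]], "gripper": [-1,-1,-1,-1,-1,-1,-1,-1,-1,-1]}}

```text
clock: 30.5
tcp_pos: [0.456, 0.0064, 0.1205]
eef_rot: [180.0, -0.0, 61.2]
force: [0.5, -0.6, 0.3]
grip_width: 0.0855
```

```bash
python3 chk.py 8 cork,.643,.057,.049 | grep -E "cork|boss|0\.1" ; python3 - <<'E'
from h import *
p,d=bot.read_camera("wrist"); cv2.imwrite("pics/w8.png",p[:,:,::-1])
A=cv2.imread("pics/top8.png"); cv2.imwrite("pics/t8.png",cv2.resize(A[120:260,200:380],None,fx=4,fy=4))
E
```

```text
scene cork 151 [0.641 0.058] zmed/top 0.049 0.052 ext [0.035 0.036]
scene jar 300 [ 0.635 -0.101] zmed/top 0.077 0.08 ext [0.044 0.047]
scene cup 229 [ 0.619 -0.178] zmed/top 0.056 0.062 ext [0.052 0.052]
scene boss 110 [0.455 0.008] zmed/top 0.044 0.048 ext [0.035 0.034]
scene flask 57 [0.455 0.127] zmed/top 0.098 0.101 ext [0.023 0.023]
scene amber 71 [ 0.446 -0.116] zmed/top 0.084 0.088 ext [0.02  0.022]
top cork 8 [0.657 0.057] zmed/top 0.048 0.049 ext [0.002 0.017]
top jar 277 [ 0.636 -0.105] zmed/top 0.077 0.084 ext [0.044 0.043]
top cup 126 [ 0.62  -0.182] zmed/top 0.058 0.066 ext [0.053 0.052]
top boss none
top flask 85 [0.456 0.123] zmed/top 0.099 0.106 ext [0.021 0.021]
top amber 65 [ 0.446 -0.118] zmed/top 0.085 0.089 ext [0.019 0.019]
[0.45567653 0.00633731 0.12037309] [ 1.79987539e+02 -8.64363885e-03  6.11008430e+01] [-0.71714912  0.8292665  -0.01118755]
```

View pics/w8.png

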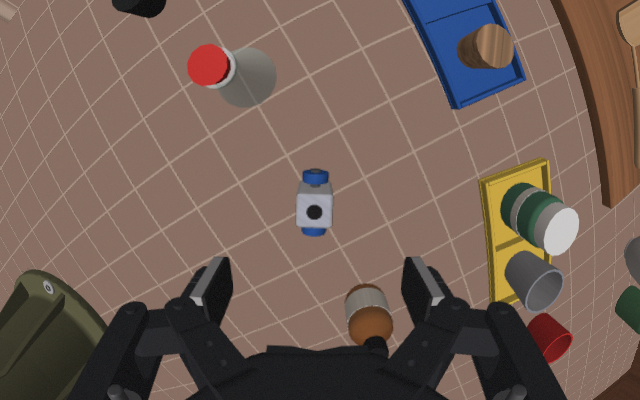

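View pics/t8.png

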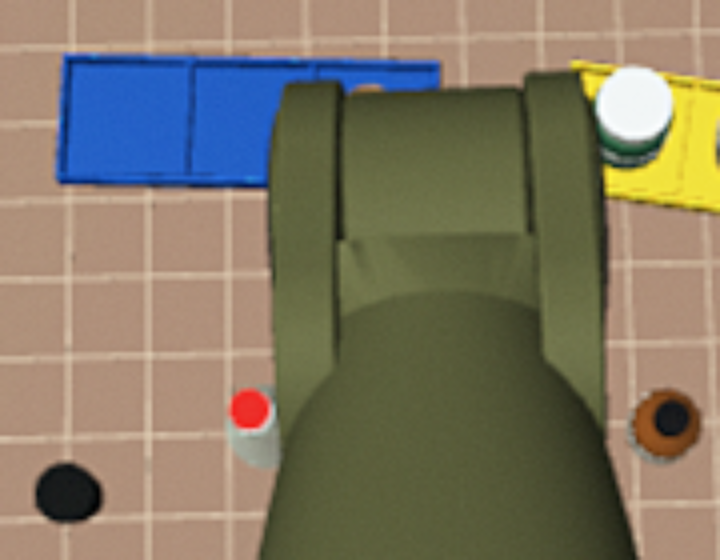

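The boss is centred (column 314) and its bare faces are square to the jaws. Descend and grip.

>>> {"fn": "send_rows", "kwargs": {"turn": [[0,0,0],[0,0,0],[0,0,0],[0,0,0],[0,0,0],[0,0,0],[0,0,0],[0,0,0],[0,0,0],[0,0,0]], "dp": [[0,0,20],[0,0,30],[0,0,30],[0,0,18],[0,0,6],[0,0,0],[0,0,0],[0,0,0],[0,0,0],[0,0,0]], "gripper": [-1,-1,-1,-1,-1,0,1,1,1,1], "squeeze": 35}}

```text
clock: 31.9
tcp_pos: [0.4561, 0.0063, 0.017]
eef_rot: [179.9, -0.0, 61.0]
force: [-0.6, -0.7, 6.5]
grip_width: 0.0277
```

>>> {"fn": "send_rows", "kwargs": {"turn": [[0,0,0],[0,0,0],[0,0,0],[0,0,0],[0,0,-0.154],[0,0,-0.154],[0,0,-0.153],[0,0,0],[0,0,0],[0,0,0]], "dp": [[0,0,0],[0,0,-20],[0,0,-45],[0,0,-45],[0,0,0],[0,0,0],[0,0,0],[0,0,0],[0,0,0],[0,0,0]], "gripper": [1,1,1,1,1,1,1,1,1,1]}}

```text
clock: 33.15
tcp_pos: [0.4553, 0.0063, 0.1262]
eef_rot: [-180.0, 0.0, 87.3]
force: [0.0, 0.5, -1.7]
grip_width: 0.0275
```

>>> {"fn": "send_rows", "kwargs": {"turn": [[0,0,0],[0,0,0],[0,0,0],[0,0,0],[0,0,0],[0,0,0],[0,0,0],[0,0,0],[0,0,0],[0,0,0]], "dp": [[16.4,22.2,0],[27.3,37,0],[27.3,37,0],[27.3,37,0],[24.7,33.3,0],[13.7,18.5,0],[0,0,15],[0,0,25],[0,0,20],[0,0,0]], "gripper": [1,1,1,1,1,1,1,1,1,1]}}

```text
clock: 34.4
tcp_pos: [0.6433, 0.1334, 0.0635]
eef_rot: [-179.7, 0.1, 87.4]
force: [0.1, 0.8, -1.4]
grip_width: 0.0273
```

```bash
python3 - <<'E'
from h import *
p,d=bot.read_camera("wrist"); cv2.imwrite("pics/w9.png",p[:,:,::-1]);s=bot.observe();print(s['tcp_pos'],s['eef_rot'])
E
```

```text
[0.64450349 0.13368435 0.06502542] [-1.79824362e+02  5.32037471e-02  8.73732084e+01]
```

View pics/w9.png

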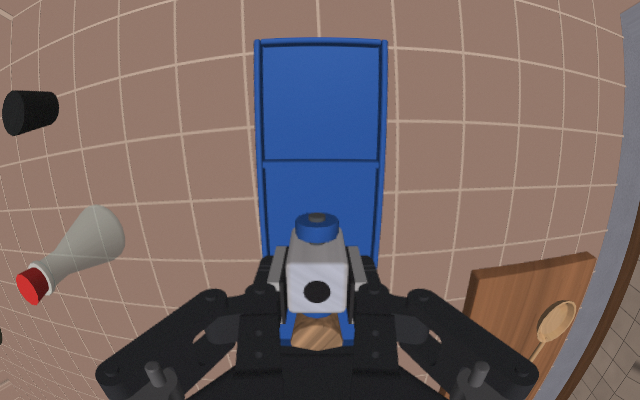

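>>> {"fn": "send_rows", "kwargs": {"turn": [[0,0,0],[0,0,0],[0,0,0],[0,0,0],[0,0,0],[0,0,0],[0,0,0],[0,0,0],[0,0,0],[0,0,0]], "dp": [[0,0,10],[0,0,15],[0,0,10],[0,0,4],[0,0,2],[0,0,1],[0,0,1],[0,0,0.5],[0,0,0],[0,0,0]], "gripper": [1,1,1,1,1,1,1,1,1,1]}}

```text
clock: 35.7
tcp_pos: [0.6464, 0.1345, 0.0228]
eef_rot: [180.0, -0.0, 87.4]
force: [0.0, 0.0, -0.7]
grip_width: 0.028
```

>>> {"fn": "send_rows", "kwargs": {"turn": [[0,0,0],[0,0,0],[0,0,0],[0,0,0],[0,0,0],[0,0,0],[0,0,0],[0,0,0],[0,0,0],[0,0,0]], "dp": [[0,0,1],[0,0,0.5],[0,0,0.5],[0,0,0],[0,0,0],[0,0,0],[0,0,0],[0,0,0],[0,0,0],[0,0,0]], "gripper": [1,1,1,1,1,0.5,0.3,0,-1,-1]}}

```text
clock: 36.95
tcp_pos: [0.6464, 0.1345, 0.0206]
eef_rot: [-180.0, 0.0, 87.4]
force: [0.3, 0.4, 0.3]
grip_width: 0.0774
```

>>> {"fn": "send_rows", "kwargs": {"turn": [[0,0,0],[0,0,0],[0,0,0],[0,0,0],[0,0,0],[0,0,0],[0,0,0],[0,0,0],[0,0,0],[0,0,0]], "dp": [[0,0,0],[0,0,0],[0,0,-10],[0,0,-30],[0,0,-50],[0,0,-40],[0,0,0],[0,0,0],[0,0,0],[0,0,0]], "gripper": [-1,-1,-1,-1,-1,-1,-1,-1,-1,-1]}}

```text
clock: 38.2
tcp_pos: [0.6455, 0.1344, 0.1494]
eef_rot: [-179.9, 0.0, 87.4]
force: [0.8, -0.1, -0.4]
grip_width: 0.0853
```

>>> {"fn": "send_rows", "kwargs": {"turn": [[0,0,0],[0,0,0],[0,0,0],[0,0,0],[0,0,0],[0,0,0],[0,0,0],[0,0,0],[0,0,0],[0,0,0]], "dp": [[-2.6,-25,0],[-5,-50,0],[-5,-50,0],[-4,-40,0],[-2,-20,0],[0,-5,0],[0,0,0],[0,0,0],[0,0,0],[0,0,0]], "gripper": [-1,-1,-1,-1,-1,-1,-1,-1,-1,-1]}}

```text
clock: 39.45
tcp_pos: [0.4561, 0.1245, 0.1506]
eef_rot: [-180.0, 0.0, 87.4]
force: [-0.2, 0.5, -0.2]
grip_width: 0.085
```

```bash
python3 chk.py 10 cork,.643,.057,.049 boss,.6465,.1345,.049| grep -E "cork|boss|flask|\]$" ; python3 - <<'E'
from h import *
p,d=bot.read_camera("wrist"); cv2.imwrite("pics/w10.png",p[:,:,::-1])
A=cv2.imread("pics/scene10.png"); cv2.imwrite("pics/s10.png",cv2.resize(A[100:250,240:440],None,fx=3.8,fy=3.8))
E
```

```text
scene cork 151 [0.641 0.059] zmed/top 0.049 0.052 ext [0.035 0.037]
scene jar 303 [ 0.635 -0.101] zmed/top 0.077 0.08 ext [0.044 0.047]
scene cup 228 [ 0.619 -0.177] zmed/top 0.056 0.062 ext [0.053 0.053]
scene boss 107 [0.649 0.132] zmed/top 0.048 0.052 ext [0.027 0.038]
scene flask 57 [0.455 0.127] zmed/top 0.099 0.1 ext [0.022 0.024]
scene amber 67 [ 0.446 -0.116] zmed/top 0.084 0.088 ext [0.02  0.022]
scene bung 97 [0.416 0.244] zmed/top 0.045 0.048 ext [0.034 0.04 ]
top cork 176 [0.642 0.056] zmed/top 0.048 0.054 ext [0.035 0.034]
top jar 283 [ 0.636 -0.105] zmed/top 0.077 0.082 ext [0.045 0.043]
top cup 126 [ 0.62  -0.182] zmed/top 0.058 0.063 ext [0.053 0.052]
top boss 147 [0.648 0.133] zmed/top 0.048 0.054 ext [0.03  0.049]
top flask none
top amber 65 [ 0.446 -0.118] zmed/top 0.085 0.091 ext [0.019 0.019]
[0.45585862 0.12446753 0.15063515] [-1.79989111e+02  4.30869602e-03  8.74160430e+01] [-0.15619251 -0.52793017  0.75848134]
```

View pics/w10.png

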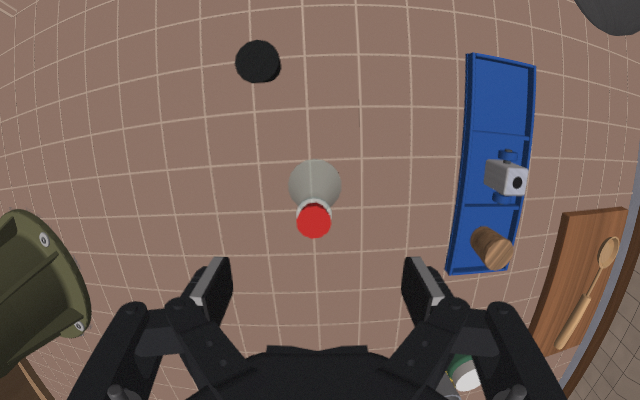

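View pics/s10.png

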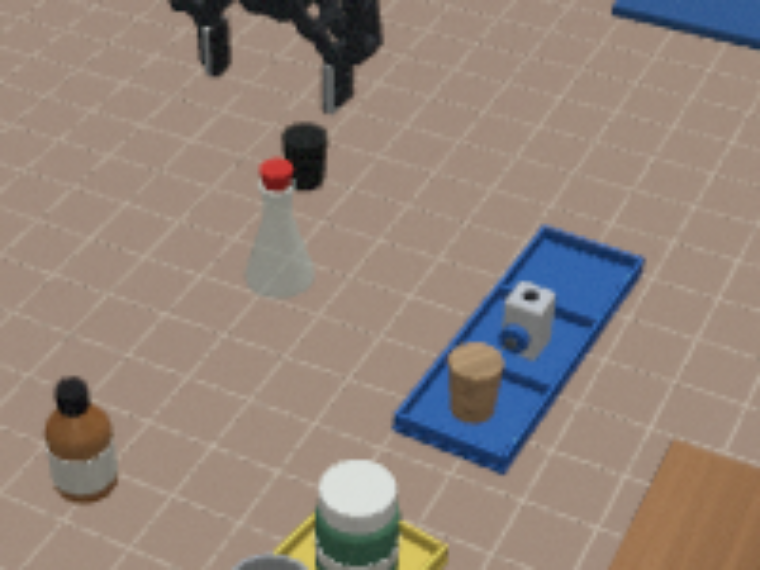

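Boss and cork stand in place, and the flask is centred at column 315. Descend to the neck.

>>> {"fn": "send_rows", "kwargs": {"turn": [[0,0,0],[0,0,0],[0,0,0],[0,0,0],[0,0,0],[0,0,0],[0,0,0],[0,0,0],[0,0,0],[0,0,0]], "dp": [[0,0,20],[0,0,30],[0,0,25],[0,0,15],[0,0,5],[0,0,0],[0,0,0],[0,0,0],[0,0,0],[0,0,0]], "gripper": [-1,-1,-1,-1,-1,-0.5,0.3,1,1,1], "squeeze": 30}}

```text
clock: 40.85
tcp_pos: [0.4562, 0.1247, 0.0563]
eef_rot: [179.9, -0.0, 87.4]
force: [-0.9, 0.7, 7.0]
grip_width: 0.0235
```

>>> {"fn": "send_rows", "kwargs": {"turn": [[0,0,0],[0,0,0],[0,0,0],[0,0,0],[0,0,0],[0,0,0],[0,0,0],[0,0,0],[0,0,0],[0,0,0]], "dp": [[0,0,0],[0,0,0],[0,0,0],[0,0,-5],[0,0,-20],[0,0,-30],[0,0,-30],[0,0,-10],[0,0,0],[0,0,0]], "gripper": [1,1,1,1,1,1,1,1,1,1]}}

```text
clock: 42.1
tcp_pos: [0.4549, 0.1242, 0.1495]
eef_rot: [-179.9, 0.0, 87.4]
force: [-0.7, 0.2, -0.1]
grip_width: 0.0236
```

```bash
python3 - <<'E'
from h import *
p,d=bot.read_camera("scene"); cv2.imwrite("pics/s11.png",cv2.resize(p[80:230,240:440,::-1],None,fx=3.8,fy=3.8));s=bot.observe();print(s['tcp_pos'],s['eef_rot'])
E
```

```text
[0.45479538 0.1242309  0.14946956] [-1.79880452e+02  4.05875858e-02  8.74219387e+01]
```

View pics/s11.png

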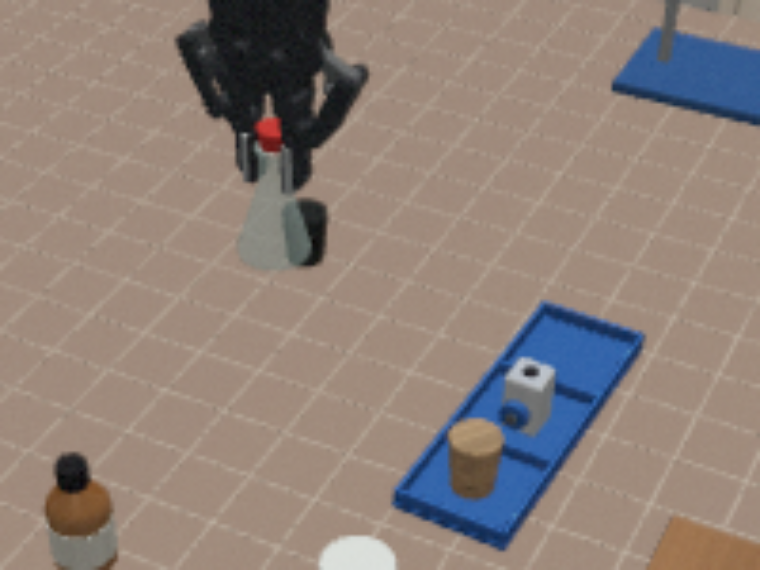

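>>> {"fn": "send_rows", "kwargs": {"turn": [[0,0,0],[0,0,0],[0,0,0],[0,0,0],[0,0,0],[0,0,0],[0,0,0],[0,0,0],[0,0,0],[0,0,0]], "dp": [[9.7,19,0],[16.4,32.4,0],[19.3,38,0],[19.3,38,0],[16.4,32.4,0],[9.7,19,0],[5.8,11.4,0],[0,0,15],[0,0,15],[0,0,5]], "gripper": [1,1,1,1,1,1,1,1,1,1]}}

```text
clock: 43.4
tcp_pos: [0.648, 0.2117, 0.1132]
eef_rot: [-179.8, 0.1, 87.4]
force: [-0.4, -0.1, -1.5]
grip_width: 0.0241
```

>>> {"fn": "send_rows", "kwargs": {"turn": [[0,0,0],[0,0,0],[0,0,0],[0,0,0],[0,0,0],[0,0,0],[0,0,0],[0,0,0],[0,0,0],[0,0,0]], "dp": [[0,0,10],[0,0,15],[0,0,10],[0,0,4],[0,0,0],[0,0,0],[0,0,0],[0,0,0],[0,0,0],[0,0,0]], "gripper": [1,1,1,1,1,1,1,1,1,1]}}

```text
clock: 44.65
tcp_pos: [0.6501, 0.2124, 0.0768]
eef_rot: [-180.0, 0.0, 87.4]
force: [-0.6, -0.6, -0.9]
grip_width: 0.0239
```

```bash
python3 - <<'E'
from h import *
p,d=bot.read_camera("scene"); cv2.imwrite("pics/s12.png",cv2.resize(p[80:230,300:500,::-1],None,fx=3.8,fy=3.8));s=bot.observe();print(s['tcp_pos'],s['eef_rot'])
p,d=bot.read_camera("wrist"); cv2.imwrite("pics/w12.png",p[:,:,::-1])
E
```

```text
[0.65008593 0.21242054 0.07677979] [1.79998189e+02 6.05419116e-04 8.74212747e+01]
```

View pics/s12.png

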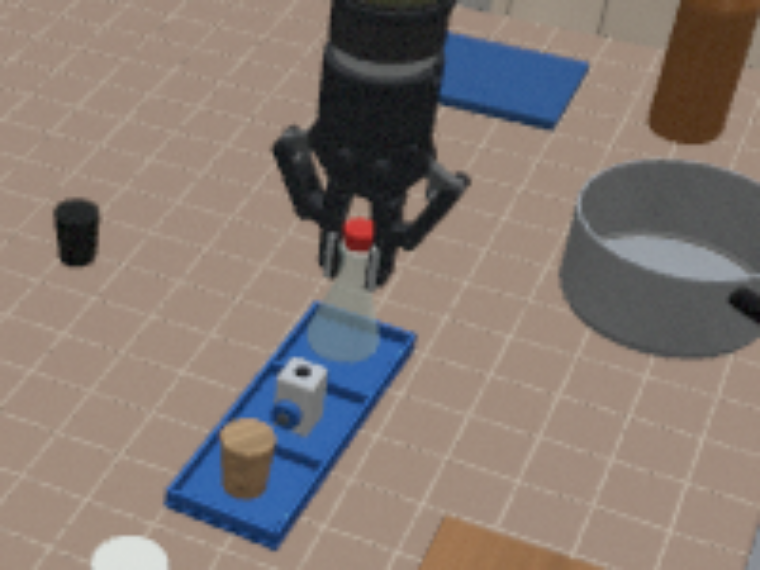

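View pics/w12.png

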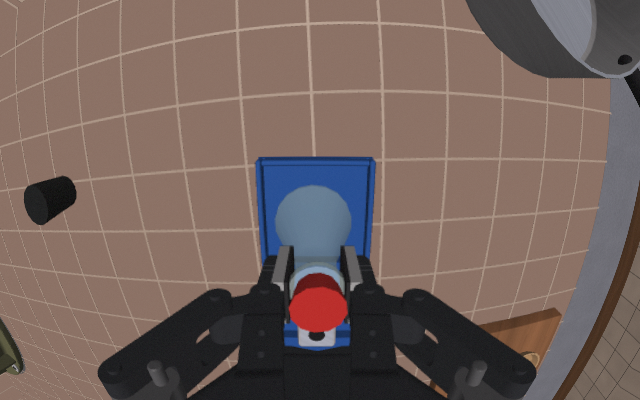

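The flask may lean a little in the grip, so I'll check it against a projected vertical.

```bash
python3 - <<'E'
from h import *
z0=.0768-.0563
for nm in ("scene",):
    for z in (z0,z0+.085,z0+.099): print(((proj(nm,[.650,.2124,z])-[300,80])*3.8).round(1))
p,d=bot.read_camera("scene"); w=cloud("scene",d)
h=cv2.cvtColor(p,cv2.COLOR_RGB2HSV)
red=((h[...,0]<8)|(h[...,0]>172))&(h[...,1]>130)&(np.hypot(w[...,0]-.65,w[...,1]-.2124)<.06)
t=w[red]; print(len(t),t.min(0),t.max(0)); v,u=np.nonzero(red); print((u.mean()-300)*3.8,(v.mean()-80)*3.8)
m=(np.hypot(w[...,0]-.65,w[...,1]-.2124)<.05)&(w[...,2]>z0+.004)&(w[...,2]<z0+.03)
q=w[m]; print(q.min(0),q.max(0))
E
```

```text
[340.3 341.9]
[353.5 245.3]
[355.8 228.3]
63 [0.6379395  0.20160238 0.10793118] [0.66516361 0.22495763 0.1365682 ]
357.74285714285725 232.34285714285713
[0.6245824  0.16370127 0.02455   ] [0.67463291 0.22512015 0.0504518 ]
```

It's vertical: the projected base and stopper agree with the picture to within 4 zoomed pixels. Lower it.

>>> {"fn": "send_rows", "kwargs": {"turn": [[0,0,0],[0,0,0],[0,0,0],[0,0,0],[0,0,0],[0,0,0],[0,0,0],[0,0,0],[0,0,0],[0,0,0]], "dp": [[0,0,5],[0,0,5],[0,0,3],[0,0,1],[0,0,1],[0,0,0.5],[0,0,0.5],[0,0,0],[0,0,0],[0,0,0]], "gripper": [1,1,1,1,1,1,1,1,1,1]}}

```text
clock: 46.05
tcp_pos: [0.6501, 0.2124, 0.0608]
eef_rot: [180.0, 0.0, 87.4]
force: [0.3, 0.2, -0.5]
grip_width: 0.0239
```

>>> {"fn": "send_rows", "kwargs": {"turn": [[0,0,0],[0,0,0],[0,0,0],[0,0,0],[0,0,0],[0,0,0],[0,0,0],[0,0,0],[0,0,0],[0,0,0]], "dp": [[0,0,0.5],[0,0,0.5],[0,0,0],[0,0,0],[0,0,0],[0,0,0],[0,0,0],[0,0,0],[0,0,0],[0,0,0]], "gripper": [1,1,1,1,0.6,0.5,0.3,0,-0.5,-0.8]}}

```text
clock: 47.3
tcp_pos: [0.65, 0.2124, 0.0595]
eef_rot: [-180.0, 0.0, 87.4]
force: [-0.1, -0.7, -0.4]
grip_width: 0.0761
```

>>> {"fn": "send_rows", "kwargs": {"turn": [[0,0,0],[0,0,0],[0,0,0],[0,0,0],[0,0,0],[0,0,0],[0,0,0],[0,0,0],[0,0,0],[0,0,0]], "dp": [[0,0,0],[0,0,0],[0,0,-10],[0,0,-30],[0,0,-40],[0,0,-40],[0,0,-20],[0,0,0],[0,0,0],[0,0,0]], "gripper": [-1,-1,-1,-1,-1,-1,-1,-1,-1,-1]}}

```text
clock: 48.55
tcp_pos: [0.6492, 0.2121, 0.1982]
eef_rot: [-179.9, 0.1, 87.4]
force: [-1.2, -0.7, -0.6]
grip_width: 0.0853
```

>>> {"fn": "send_rows", "kwargs": {"turn": [[0,0,0],[0,0,0],[0,0,0],[0,0,0],[0,0,0],[0,0,0],[0,0,0],[0,0,0],[0,0,0],[0,0,0]], "dp": [[25,-15,0],[45,-30,0],[45,-30,0],[45,-30,0],[25,-15,0],[0,0,0],[0,0,0],[0,0,0],[0,0,0],[0,0,0]], "gripper": [-1,-1,-1,-1,-1,-1,-1,-1,-1,-1]}}

```text
clock: 49.8
tcp_pos: [0.5389, 0.402, 0.1998]
eef_rot: [180.0, 0.0, 87.4]
force: [0.2, 0.2, 0.0]
grip_width: 0.0857
```

```bash
python3 chk.py 13 cork,.643,.057,.049 boss,.6465,.1345,.049 flask,.65,.2124,.103; python3 - <<'E'
from h import *
A=cv2.imread("pics/scene13.png"); cv2.imwrite("pics/s13.png",cv2.resize(A[110:290,240:440],None,fx=3.3,fy=3.3))
E
```

```text
scene cork 149 [0.641 0.058] zmed/top 0.049 0.053 ext [0.035 0.037]
scene jar 306 [ 0.635 -0.101] zmed/top 0.077 0.08 ext [0.044 0.045]
scene cup 227 [ 0.619 -0.177] zmed/top 0.056 0.062 ext [0.053 0.054]
scene boss 109 [0.649 0.131] zmed/top 0.048 0.052 ext [0.028 0.04 ]
scene flask 63 [0.649 0.215] zmed/top 0.103 0.106 ext [0.023 0.024]
scene amber 70 [ 0.446 -0.115] zmed/top 0.084 0.088 ext [0.02 0.02]
scene bung 98 [0.415 0.242] zmed/top 0.044 0.05 ext [0.036 0.036]
top cork 176 [0.642 0.056] zmed/top 0.049 0.054 ext [0.035 0.034]
top jar 282 [ 0.636 -0.105] zmed/top 0.077 0.083 ext [0.044 0.043]
top cup 122 [ 0.62  -0.182] zmed/top 0.058 0.065 ext [0.052 0.052]
top boss 143 [0.649 0.131] zmed/top 0.048 0.055 ext [0.03  0.051]
top flask 81 [0.65 0.21] zmed/top 0.103 0.109 ext [0.023 0.021]
top amber 65 [ 0.446 -0.118] zmed/top 0.084 0.089 ext [0.019 0.019]
top bung 190 [0.415 0.239] zmed/top 0.045 0.049 ext [0.035 0.035]
[0.53874431 0.40235099 0.1998035 ] [ 1.79996762e+02 -4.36323956e-03  8.73909433e+01] [-0.64879079  0.56218586  0.70460459]
```

View pics/s13.png

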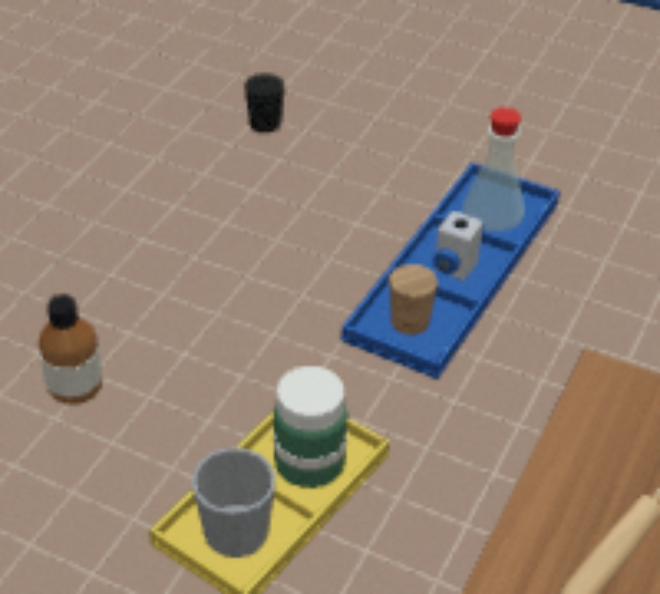

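View pics/top13.png

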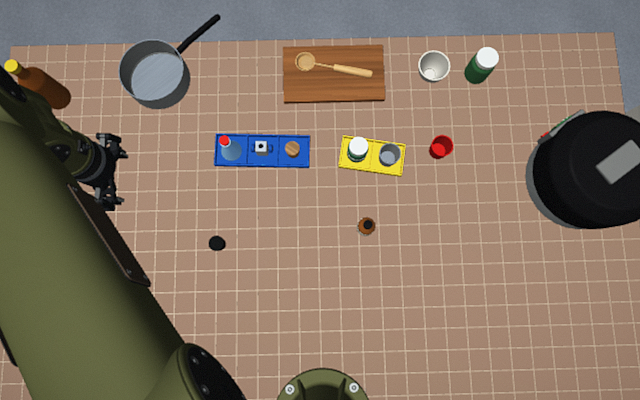

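All five things stand upright in their compartments, with tops at nominal height plus the 4 mm floor. The amber bottle and bung read the same as at the start, and the arm is clear, so I hand in.

```bash
python3 -c "
from bench import bot
print(bot.finish_job())"
```

```text
the job is handed in; nothing more can be done
None
```

Both kits are made up and handed in at about 50 s. The flask, boss head and cork are in the blue tray, and the herb jar and steel cup in the yellow tray, one to a compartment.

**Last checks:** in the scene and top cameras all five stand upright, within about 5 mm of their compartment centres. Their tops are at the height expected for standing on the tray floor. The amber bottle and black bung read the same as at the start, to within about 2 mm, and the open gripper was well clear of everything. The two cameras differ by 3–5 mm in y, which is well inside the tolerance.

**What went wrong:** on the first approach to the herb jar, my diagonal rows exceeded the per-row limit and were cut short. A finger came down on the jar's lid with about 62 N and tilted the jar roughly 30°. I raised the gripper slowly and the jar rocked back upright where it had stood, then I picked it normally. I saw no sign of a fall or a fast free movement, but the contact is not something I could check against the 40 N limit, which is worded for the arm and gripper body. The job reports no verdict.

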